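Check the bench scale with its big weight

TASK

In the jeweller's workshop, raise the hinged flap of the wooden weight box until it leans back and stays open by itself, take out the largest of the three steel weights and stand it upright on the middle of the bench scale's round pan. Set it down rather than dropping it; the flap may be left open.

Things in the scene. Friction and masses are not known exactly. Their poses are not given: they have to be found in the camera images.
- weight_box: Fixed pale wood box under the flap: 148 mm deep (x), 236 wide (y), 76 high; walls and floor 8 mm. Origin: centre of underside; x points from its front to its hinge side, z up. Turned up to 15 degrees. Hinge axis along y at x +74, z 76 mm. Shut, the handle bar's middle is at x -116, y 0, z 81 mm. Three weights stand in a row along y, x about 0, 64 mm apart, any order.
- flap (a joint): Flap angle, rad: 0 shut, grows as its front rises, stop at 2.1. Wood panel 148 x 236 x 10 mm, 0.22 kg, held by gravity alone: let go below 1.45 it falls shut, beyond 1.6 it falls back and stays open. Handle: fixed steel bow in the flap's plane, round cross-bar 10 mm thick, 110 mm long along y, 37 mm clear of the front edge, 190 mm from the hinge; pinched from above it turns between the fingers.
- weight_large: The largest of three plain steel weights (cylinder with a knob on top): body 40 mm in diameter and 46 mm high, knob 20 mm in diameter, 64 mm high overall, about 0.5 kg. Origin: centre of its underside; z up along its axis. The other two are 30 mm in diameter, 47 mm high and 24 mm in diameter, 40 mm high.
- pan (a point): Centre of the top face of the scale's round steel pan, 124 mm in diameter, fixed, 60 mm above the table. The scale is a grey fixed case 200 x 160 mm, 42 mm high under the pan, with a dark display on the robot's side; the pan centre lies 22 mm behind the case's centre.

How it is judged (in metres and radians):
On the way, in this order (a step that is already met when the one before it is completed fails the run):
1. the flap is raised beyond upright (more than 1.6 rad) (value of joint flap above 1.6 rad), for 0.1 s.
2. the largest weight is lifted clear of the box (z of weight_large in the frame of weight_box above 0.08 m), for 0.1 s.
At the end, for the whole second after the job is handed in: The largest weight stands upright (within 10 degrees) and at rest on the scale's pan, its centre within 30 mm of the pan's centre; the flap may be open or shut (horizontal distance between weight_large and pan below 0.03 m and z of weight_large in the frame of pan between -0.006 and 0.006 m and angle between weight_large's own z axis and vertical below 0.17 rad and linear speed of weight_large below 0.02 m/s); the robot touches nothing.
It fails at once if the largest weight is dropped: in free air, touched by nothing, more than 20 mm above the level of the pan (contact force between weight_large and anything else below 0.001 N and z of weight_large in the frame of pan above 0.02 m).
It also fails if it takes over 56 s, if anything falls off the work surface, if the arm or the gripper's body presses on something with over 40 N, if the wrist force passes 120 N, or if a joint passes its speed limit or range.

ROBOT

A 7-joint arm with a two-finger parallel gripper is mounted at the origin on the work surface. World frame = base frame: x ahead of the robot, y to its left, z up, the work surface at z = 0. Lengths are in mm, angles in rad, forces in N, time in s.
With the tool pointing down it reaches from about 425 to 950 mm from the base axis. Payload 4.7 kg.
Tool frame: the origin (TCP) lies between the finger pads; the fingertips stand 19 mm ahead of it and the grasp point (between the pads) is the TCP; z points along the fingers, y is the line along which they close (so a half turn about z gives the same grasp; the last joint's range is limited). The gripper opens to 85 mm and grips with 20 to 120 N. Pads are 22 mm wide; open, the fingers measure 114 mm over their backs; the gripper's body (76 mm by 85 mm) begins 54 mm behind the grasp point. The pads swing forward as they close: fully open they stand 13 mm farther back than shut.
Start: joints at [-1.275, 0.469, -0.049, 1.532, 0.024, 1.141, -0.082], TCP at [215.365, 639.74, 222.735] pointing down, gripper open.
Joint ranges: [-2.59, 2.59], [-0.33, 1.99], [-1.39, 1.29], [0.1, 2.45], [-1.04, 4.18], [0.21, 1.99], [-2.66, 2.66]. Speed limits (rad/s): [2.57, 2.57, 3.14, 3.14, 3.14, 3.14, 3.14].

INTERFACE

Orientations are given as [roll, pitch, yaw] about the fixed x, y, z axes, in that order (R = Rz(yaw) Ry(pitch) Rx(roll)).
In Python, from station import robot gives the robot as it stands. The module is installed in compiled form; this text tells all that it offers.
- The arm moves only by the tool move_arm, never from a script. Its argument "commands" is a list of rows, each an object of numbers: "x", "y", "z": the shift along the tool's x, y, z each as a share of 500 mm, from -1 to 1; "ax", "ay", "az": the turn, a rotation vector about the tool's x, y, z each as a share of 360 degrees, from -1 to 1; "claw": the opening, from -1 (shut) to 1 (fully open). A call has 1 to 20 rows; each row is the pose to reach, as a shift and turn from the pose commanded when the call began, along the tool's axes at that moment, turning the shorter way round; what a row does not reach only later rows make up. A row lasts 1/12 s, in which the tool goes at most 41.7 mm and 7.16 degrees, less where a joint would pass 70% of its speed; a pose out of reach is approached as far as the arm can. A call with a number of a shift or a turn outside -1 to 1 is refused whole. A call with a gripper value outside its range is refused whole. The fingers move at their own pace and stop on an object; "force" is the grip in N (left out, the last holds). Time passes only in rows, so rows that repeat a pose let the fingers close. It gives the time, the measured TCP pose, the force, the opening and the grip force at its end, in the units of the state.
- robot.get_state(): the state, without advancing time (a new reading comes with each control period).
- robot.get_image(name): name is "scene" or "top"; returns a dict with "img" (400x640x3 uint8, red, green, blue), "K" (3x3 intrinsics, pixels), "view" (4x4, takes a point from world to camera coordinates). Camera axes: x right, y down, z forward; pixel columns grow to the right and rows downward; lengths in mm; the calibration is good to about 2 mm. A picture is of the moment at which its call begins. There is no depth.
- robot.close_job(): hands the job in; it is judged then, once.
The state is a dict: "time": time; "joint_pos": joint angles; "joint_velocities": joint speeds; "effort": joint torques, N m; "tool_pos": TCP position; "eef_rot": TCP orientation; "wrist_force": force on the tool from outside, world axes, zero at the start; "ft_torque": the same for the moment, N m; "gripper_width": finger opening in mm; "grip_force": force on a finger pad.
Only numpy, scipy, OpenCV 4.12 (cv2) and the standard library are available. Lean on these libraries where they do the work, as an engineer would, in place of code of your own. Each camera call takes 0.05 s, during which the arm holds its last target. There are 200 camera calls.

## Working session

There is one attempt and no reset: what is moved stays moved. The work goes in short steps, Python scripts to look and compute and a tool call to move; the robot and the scene stay as the last step left them, time stands still between calls to the robot, and variables do not carry over. Pictures are saved under pics/ and viewed, at most 10 in all, crops included, and the job is handed in when it is done.

Besides the shell and the picture viewer there is one more tool, called in YAML: its name, and indented under it one key for each argument. move_arm: Moves the arm, as the interface text tells. Shift numbers are shares of 500 mm and turn numbers shares of 360 degrees, none past 1 either way. Its arguments: {"type":"object","properties":{"commands":{"type":"array","items":{"type":"object","properties":{"x":{"type":"number"},"y":{"type":"number"},"z":{"type":"number"},"ax":{"type":"number"},"ay":{"type":"number"},"az":{"type":"number"},"claw":{"type":"number"}}}},"force":{"type":"number"}},"required":["commands"]}

```bash
mkdir -p pics; python3 - <<'E'
from station import robot
import cv2,numpy as np
for n in("scene","top"):
    d=robot.get_image(n);cv2.imwrite(f"pics/{n}0.png",d["img"][:,:,::-1]);np.savez(n+"0.npz",**d);print(n,d["K"].tolist(),d["view"].round(3).tolist())
s=robot.get_state();print(s["time"],s["tool_pos"],s["eef_rot"],s["wrist_force"],s["gripper_width"])
E
```

```text
scene [[493.51847867102083, 0.0, 316.56618919763], [0.0, 493.51847867102083, 196.21696227874463], [0.0, 0.0, 1.0]] [[0.197, 0.98, 0.013, -105.715], [0.606, -0.111, -0.788, -319.532], [-0.771, 0.163, -0.616, 1413.128], [0.0, 0.0, 0.0, 1.0]]
top [[443.14744876071416, 0.0, 319.7796169520201], [0.0, 443.14744876071416, 197.75083453685855], [0.0, 0.0, 1.0]] [[-0.009, -1.0, -0.02, -31.055], [-0.988, 0.012, -0.157, 584.685], [0.157, 0.018, -0.987, 723.272], [0.0, 0.0, 0.0, 1.0]]
0.1 [215.2264685  639.2131892  221.75834106] [-3.13984330e+00  7.87812176e-05  2.81683324e+00] [0.17005272 0.53879068 0.24352008] 85.71159949945915
```

View pics/scene0.png

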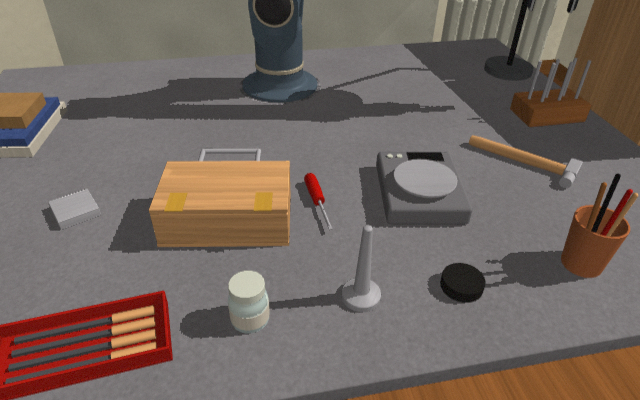

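View pics/top0.png

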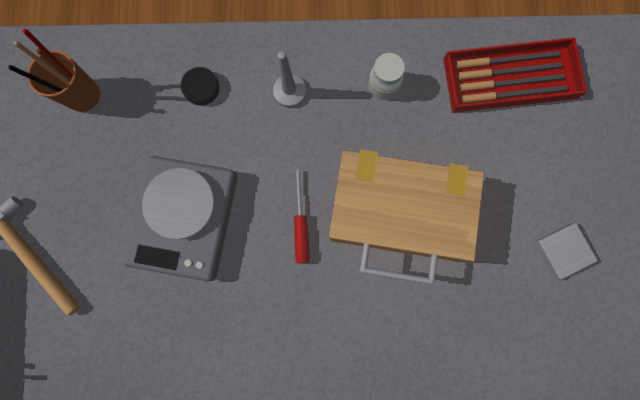

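Top view: flap corners near (342,151), (484,172), (475,261), (330,240); bar from (362,270) to (433,280); pan centre near (178,203). In the scene view the pan is near (425,180) and the bar near (230,151).

```bash
cat > h.py <<'E'
import numpy as np
def ray(d,uv,z):
    R=d["view"][:3,:3];t=d["view"][:3,3];c=-R.T@t
    v=R.T@np.linalg.solve(d["K"],[uv[0],uv[1],1]);return c+v*(z-c[2])/v[2]
def proj(d,p):
    q=d["K"]@(d["view"][:3,:3]@np.asarray(p)+d["view"][:3,3]);return q[:2]/q[2]
def T(b,p):  # box (x,y,yaw)
    c,s=np.cos(b[2]),np.sin(b[2]);return np.array([b[0]+c*p[0]-s*p[1],b[1]+s*p[0]+c*p[1],p[2]])
E
python3 - <<'E'
from h import *
from scipy.optimize import least_squares
t=np.load("top0.npz");s=np.load("scene0.npz")
obs=[(t,(74,118,86),(342,151)),(t,(74,-118,86),(484,172)),(t,(-74,-118,86),(475,261)),(t,(-74,118,86),(330,240)),
(t,(-116,55,81),(362,270)),(t,(-116,-55,81),(433,280)),
(s,(-74,-118,86),(167,162)),(s,(-74,118,86),(291,162)),(s,(-116,-55,81),(203,151)),(s,(-116,55,81),(260,150)),(s,(74,-118,0),(160,245)),(s,(74,118,0),(290,244))]
f=lambda b:np.ravel([proj(d,T(b,p))-np.array(o) for d,p,o in obs])
r=least_squares(f,[600,-100,0],loss='soft_l1',x_scale=[100,100,.1]);b=r.x;print(b,f(b).reshape(-1,2).round(1).tolist())
print("bar",T(b,(-116,0,81)),"hinge",T(b,(74,0,76)))
print("pan",ray(t,(178,203),60),ray(s,(425,180),60))
print("pan radius chk",ray(t,(143,203),60),ray(t,(214,203),60))
for p in[(-116,55,81),(-116,-55,81)]:print(T(b,p))
print(ray(t,(301,240),15),ray(s,(367,228),90), ray(s,(361,295),10))
E
```

```text
[ 5.65017338e+02 -1.78788708e+02 -1.63915380e-01] [[-0.8, -0.4], [-1.0, -0.7], [-1.1, -0.0], [-2.3, -1.7], [0.5, 0.3], [-2.3, 1.1], [-0.8, -1.9], [-2.0, -2.9], [-0.2, -0.8], [-2.1, -0.2], [-2.4, 1.0], [-0.7, 0.2]]
bar [ 450.57221049 -159.85955624   81.        ] hinge [ 638.02543652 -190.86420189   76.        ]
pan [575.92970255 205.19045921  60.        ] [591.0457429  202.19384305  60.        ]
pan radius chk [576.65048634 265.56949324  60.        ] [575.19073964 143.28858606  60.        ]
[ 459.54723949 -105.59678029   81.        ]
[ 441.59718148 -214.1223322    81.        ]
[513.46585246  -2.53954395  15.        ] [736.9950075   41.89702044  90.        ] [804.89973024  18.80606405  10.        ]
```

```bash
cat > plan.py <<'E'
import json,sys,os,numpy as np
from scipy.spatial.transform import Rotation as R
# plan(list of (xyz,yaw_deg)) -> rows, tool kept pointing down; saves commanded pose
def load():
    if os.path.exists("cmd.json"):
        c=json.load(open("cmd.json"));return np.array(c["p"]),R.from_quat(c["q"])
    return np.array([215.365,639.74,222.735]),R.from_euler("xyz",[-3.13984,0,2.81683])
def plan(w):
    p,r=load()
    for xyz,yaw in w:
        d=np.round(r.inv().apply(np.array(xyz)-p)/500,4)
        a=np.round((r.inv()*R.from_euler("xyz",[180,0,yaw],degrees=True)).as_rotvec()/(2*np.pi),4)
        print("".join('"%s":%g,'%z for z in zip(("x","y","z","ax","ay","az"),np.r_[d,a]) if abs(z[1])>5e-5))
    p2,r2=p+r.apply(d*500),r*R.from_rotvec(a*2*np.pi)
    json.dump({"p":p2.tolist(),"q":r2.as_quat().tolist()},open("cmd.json","w"))
E
python3 - <<'E'
from h import *
from plan import plan
import cv2
plan([((520,300,260),100)])
plan([((450.6,-159.9,180),80.6)])
for n,c,h in(("top",(178,203),40),("scene",(425,180),35)):
    d=np.load(n+"0.npz");im=d["img"];g=cv2.cvtColor(im,cv2.COLOR_RGB2GRAY)
    print(n,im[c[1],c[0]],g[c[1],c[0]-h-20:c[0]+h+20:4].tolist(),g[c[1]-h:c[1]+h:3,c[0]].tolist())
    for th in(120,130,140):
        _,l,st,ce=cv2.connectedComponentsWithStats((g>th).astype(np.uint8));k=l[c[1],c[0]]
        cn,_=cv2.findContours((l==k).astype(np.uint8),cv2.RETR_EXTERNAL,cv2.CHAIN_APPROX_NONE)
        if k: e=cv2.fitEllipse(cv2.convexHull(cn[0]));print(th,st[k],e,ray(d,e[0],60).round(1))
E
```

```text
"x":-0.7942,"y":-0.4497,"z":-0.0737,"ax":-0.0003,"ay":0.0001,"az":0.1705,
"x":-0.8816,"y":-0.2966,"z":0.1599,"ax":0.0001,"az":0.0539,
top [139 139 144] [104, 104, 105, 103, 104, 106, 135, 140, 140, 139, 140, 141, 141, 140, 139, 140, 140, 140, 140, 139, 139, 139, 139, 138, 66, 66, 67, 59, 47, 69] [98, 102, 134, 131, 137, 135, 134, 134, 135, 137, 138, 138, 140, 139, 140, 139, 140, 139, 136, 140, 140, 142, 141, 141, 143, 123, 103]
120 [ 142  168   71   71 3932] ((176.8976593017578, 202.9393768310547), (68.58010864257812, 72.54046630859375), 49.932777404785156) [576.1 207.1  60. ]
130 [ 142  169   71   70 3830] ((176.95797729492188, 203.12266540527344), (67.84990692138672, 71.6837387084961), 51.671730041503906) [575.7 207.   60. ]
scene [164 160 162] [63, 69, 62, 53, 60, 61, 64, 161, 158, 161, 159, 158, 161, 159, 163, 157, 160, 156, 158, 159, 160, 162, 115, 123, 121, 121, 121, 124] [122, 119, 109, 28, 15, 164, 158, 160, 159, 160, 161, 161, 159, 158, 156, 155, 152, 96, 65, 66, 114, 108, 74, 66]
120 [ 394  160   64   36 1837] ((425.5235595703125, 177.23837280273438), (36.13241958618164, 64.72984313964844), 99.710205078125) [582.6 206.6  60. ]
130 [ 394  160   64   36 1806] ((425.473388671875, 177.24276733398438), (35.76078414916992, 64.40692138671875), 100.20307922363281) [582.6 206.5  60. ]
140 [ 394  160   64   36 1773] ((425.5321044921875, 177.38311767578125), (35.009220123291016, 63.974422454833984), 99.3770980834961) [583.  206.4  60. ]
```

move_arm:
  commands:
    - {"x": -0.7942,"y": -0.4497,"z": -0.0737,"az": 0.1705,"claw": -0.2}
    - {"x": -0.7942,"y": -0.4497,"z": -0.0737,"az": 0.1705,"claw": -0.2}
    - {"x": -0.7942,"y": -0.4497,"z": -0.0737,"az": 0.1705,"claw": -0.2}
    - {"x": -0.7942,"y": -0.4497,"z": -0.0737,"az": 0.1705,"claw": -0.2}
    - {"x": -0.7942,"y": -0.4497,"z": -0.0737,"az": 0.1705,"claw": -0.2}
    - {"x": -0.7942,"y": -0.4497,"z": -0.0737,"az": 0.1705,"claw": -0.2}
    - {"x": -0.7942,"y": -0.4497,"z": -0.0737,"az": 0.1705,"claw": -0.2}
    - {"x": -0.7942,"y": -0.4497,"z": -0.0737,"az": 0.1705,"claw": -0.2}
    - {"x": -0.7942,"y": -0.4497,"z": -0.0737,"az": 0.1705,"claw": -0.2}
    - {"x": -0.7942,"y": -0.4497,"z": -0.0737,"az": 0.1705,"claw": -0.2}
    - {"x": -0.7942,"y": -0.4497,"z": -0.0737,"az": 0.1705,"claw": -0.2}
    - {"x": -0.7942,"y": -0.4497,"z": -0.0737,"az": 0.1705,"claw": -0.2}
    - {"x": -0.7942,"y": -0.4497,"z": -0.0737,"az": 0.1705,"claw": -0.2}
    - {"x": -0.7942,"y": -0.4497,"z": -0.0737,"az": 0.1705,"claw": -0.2}
  force: 25

```text
invalid input
```

move_arm:
  commands:
    - {"x": -0.8816,"y": -0.2966,"z": 0.1599,"az": 0.0539,"claw": -0.2}
    - {"x": -0.8816,"y": -0.2966,"z": 0.1599,"az": 0.0539,"claw": -0.2}
    - {"x": -0.8816,"y": -0.2966,"z": 0.1599,"az": 0.0539,"claw": -0.2}
    - {"x": -0.8816,"y": -0.2966,"z": 0.1599,"az": 0.0539,"claw": -0.2}
    - {"x": -0.8816,"y": -0.2966,"z": 0.1599,"az": 0.0539,"claw": -0.2}
    - {"x": -0.8816,"y": -0.2966,"z": 0.1599,"az": 0.0539,"claw": -0.2}
    - {"x": -0.8816,"y": -0.2966,"z": 0.1599,"az": 0.0539,"claw": -0.2}
    - {"x": -0.8816,"y": -0.2966,"z": 0.1599,"az": 0.0539,"claw": -0.2}
    - {"x": -0.8816,"y": -0.2966,"z": 0.1599,"az": 0.0539,"claw": -0.2}
    - {"x": -0.8816,"y": -0.2966,"z": 0.1599,"az": 0.0539,"claw": -0.2}
    - {"x": -0.8816,"y": -0.2966,"z": 0.1599,"az": 0.0539,"claw": -0.2}
    - {"x": -0.8816,"y": -0.2966,"z": 0.1599,"az": 0.0539,"claw": -0.2}
    - {"x": -0.8816,"y": -0.2966,"z": 0.1599,"az": 0.0539,"claw": -0.2}
    - {"x": -0.8816,"y": -0.2966,"z": 0.1599,"az": 0.0539,"claw": -0.2}
    - {"x": -0.8816,"y": -0.2966,"z": 0.1599,"az": 0.0539,"claw": -0.2}

```text
invalid input
```

move_arm:
  commands:
    - {"x": -0.794,"y": -0.45,"z": -0.074,"ax": 0,"ay": 0,"az": 0.17,"claw": -0.2}

```text
time: 0.18
tool_pos: [234.2, 613.7, 224.2]
eef_rot: [-3.141, -0.007, 2.703]
wrist_force: [-1.7, 0.9, -0.3]
gripper_width: 75.5
grip_force: 0.0
```

```bash
cat > plan.py <<'E'
import numpy as np
from scipy.spatial.transform import Rotation as R
from station import robot
# rows for (xyz,yaw_deg) targets, tool pointing down, from the measured pose (at rest)
def plan(w):
    s=robot.get_state();p=np.array(s["tool_pos"]);r=R.from_euler("xyz",s["eef_rot"])
    print(round(s["time"],2),p.round(1),np.degrees(s["eef_rot"]).round(2),"w",np.round(s["wrist_force"],1),round(s["gripper_width"],1))
    for xyz,yaw in w:
        d=np.round(r.inv().apply(np.array(xyz)-p)/500,3)
        a=np.round((r.inv()*R.from_euler("xyz",[180,0,yaw],degrees=True)).as_rotvec()/(2*np.pi),3)
        print(",".join('"%s": %g'%z for z in zip(("x","y","z","ax","ay","az"),np.r_[d,a]+0.)))
E
python3 -c "
from plan import plan
plan([((520,300,260),100)])"
```

```text
0.18 [234.2 613.7 224.2] [-179.94   -0.41  154.87] w [-1.7  0.9 -0.3] 75.5
"x": -0.783,"y": -0.325,"z": -0.077,"ax": -0.001,"ay": -0.001,"az": 0.152
```

move_arm:
  commands:
    - {"x": -0.783,"y": -0.325,"z": -0.072,"ax": 0,"ay": 0,"az": 0.152,"claw": -0.2}
    - {"x": -0.783,"y": -0.325,"z": -0.072,"ax": 0,"ay": 0,"az": 0.152,"claw": -0.2}
    - {"x": -0.783,"y": -0.325,"z": -0.072,"ax": 0,"ay": 0,"az": 0.152,"claw": -0.2}
    - {"x": -0.783,"y": -0.325,"z": -0.072,"ax": 0,"ay": 0,"az": 0.152,"claw": -0.2}
    - {"x": -0.783,"y": -0.325,"z": -0.072,"ax": 0,"ay": 0,"az": 0.152,"claw": -0.2}
    - {"x": -0.783,"y": -0.325,"z": -0.072,"ax": 0,"ay": 0,"az": 0.152,"claw": -0.2}
    - {"x": -0.783,"y": -0.325,"z": -0.072,"ax": 0,"ay": 0,"az": 0.152,"claw": -0.2}
    - {"x": -0.783,"y": -0.325,"z": -0.072,"ax": 0,"ay": 0,"az": 0.152,"claw": -0.2}
    - {"x": -0.783,"y": -0.325,"z": -0.072,"ax": 0,"ay": 0,"az": 0.152,"claw": -0.2}
    - {"x": -0.783,"y": -0.325,"z": -0.072,"ax": 0,"ay": 0,"az": 0.152,"claw": -0.2}
    - {"x": -0.783,"y": -0.325,"z": -0.072,"ax": 0,"ay": 0,"az": 0.152,"claw": -0.2}
    - {"x": -0.783,"y": -0.325,"z": -0.072,"ax": 0,"ay": 0,"az": 0.152,"claw": -0.2}
    - {"x": -0.783,"y": -0.325,"z": -0.072,"ax": 0,"ay": 0,"az": 0.152,"claw": -0.2}
  force: 25

```text
time: 1.27
tool_pos: [524.7, 292.1, 261.6]
eef_rot: [-3.141, -0.0, 1.736]
wrist_force: [-0.9, 0.9, -0.3]
gripper_width: 34.3
grip_force: 0.0
```

```bash
python3 -c "
from plan import plan
plan([((450.6,-159.9,180),80.6)])"
```

```text
1.27 [524.7 292.1 261.6] [-1.7994e+02 -2.0000e-02  9.9440e+01] w [-0.9  0.9 -0.3] 34.3
"x": -0.868,"y": -0.294,"z": 0.163,"ax": 0,"ay": 0,"az": 0.052
```

move_arm:
  commands:
    - {"x": -0.868,"y": -0.294,"z": 0.163,"ax": 0,"ay": 0,"az": 0.052,"claw": -0.2}
    - {"x": -0.868,"y": -0.294,"z": 0.163,"ax": 0,"ay": 0,"az": 0.052,"claw": -0.2}
    - {"x": -0.868,"y": -0.294,"z": 0.163,"ax": 0,"ay": 0,"az": 0.052,"claw": -0.2}
    - {"x": -0.868,"y": -0.294,"z": 0.163,"ax": 0,"ay": 0,"az": 0.052,"claw": -0.2}
    - {"x": -0.868,"y": -0.294,"z": 0.163,"ax": 0,"ay": 0,"az": 0.052,"claw": -0.2}
    - {"x": -0.868,"y": -0.294,"z": 0.163,"ax": 0,"ay": 0,"az": 0.052,"claw": -0.2}
    - {"x": -0.868,"y": -0.294,"z": 0.163,"ax": 0,"ay": 0,"az": 0.052,"claw": -0.2}
    - {"x": -0.868,"y": -0.294,"z": 0.163,"ax": 0,"ay": 0,"az": 0.052,"claw": -0.2}
    - {"x": -0.868,"y": -0.294,"z": 0.163,"ax": 0,"ay": 0,"az": 0.052,"claw": -0.2}
    - {"x": -0.868,"y": -0.294,"z": 0.163,"ax": 0,"ay": 0,"az": 0.052,"claw": -0.2}
    - {"x": -0.868,"y": -0.294,"z": 0.163,"ax": 0,"ay": 0,"az": 0.052,"claw": -0.2}
    - {"x": -0.868,"y": -0.294,"z": 0.163,"ax": 0,"ay": 0,"az": 0.052,"claw": -0.2}
    - {"x": -0.868,"y": -0.294,"z": 0.163,"ax": 0,"ay": 0,"az": 0.052,"claw": -0.2}
    - {"x": -0.868,"y": -0.294,"z": 0.163,"ax": 0,"ay": 0,"az": 0.052,"claw": -0.2}
    - {"x": -0.868,"y": -0.294,"z": 0.163,"ax": 0,"ay": 0,"az": 0.052,"claw": -0.2}
    - {"x": -0.868,"y": -0.294,"z": 0.163,"ax": 0,"ay": 0,"az": 0.052,"claw": -0.2}

```text
time: 2.6
tool_pos: [452.5, -157.5, 180.6]
eef_rot: [3.142, -0.001, 1.415]
wrist_force: [-0.7, 0.1, -0.3]
gripper_width: 34.3
grip_force: 0.0
```

```bash
python3 - <<'E'
from plan import plan
from station import robot
import cv2
plan([((450.6,-159.9,110),80.6),((450.6,-159.9,82),80.6)])
for n in("scene","top"):
    d=robot.get_image(n);im=d["img"][:,:,::-1]
    c=im[80:260,120:340] if n=="scene" else im[140:320,300:520]
    cv2.imwrite(f"pics/{n}1.png",cv2.resize(c,None,fx=3,fy=3))
E
```

```text
2.6 [ 452.5 -157.5  180.6] [ 1.800e+02 -5.000e-02  8.106e+01] w [-0.7  0.1 -0.3] 34.3
"x": -0.005,"y": -0.003,"z": 0.141,"ax": 0,"ay": 0,"az": 0.001
"x": -0.005,"y": -0.003,"z": 0.197,"ax": 0,"ay": 0,"az": 0.001
```

View pics/scene1.png

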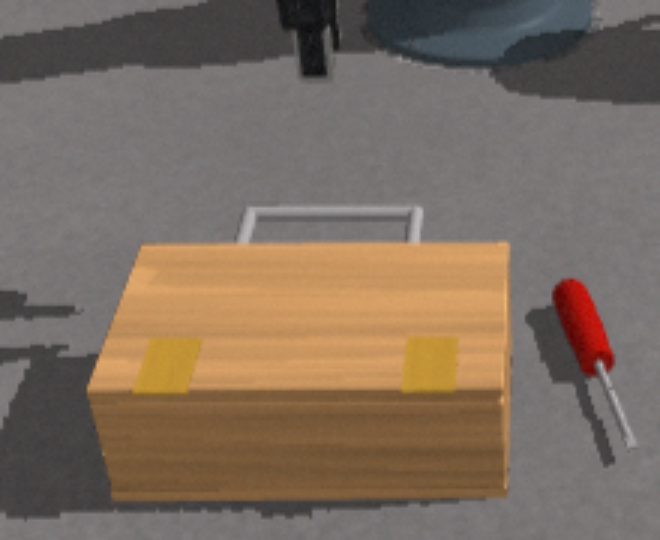

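The fingers stand above and behind the bar at scene px (225,106), and the bar's middle is at px (232,150). This matches the plan, so I go down and pinch.

move_arm:
  commands:
    - {"x": -0.005,"y": -0.003,"z": 0.08,"ax": 0,"ay": 0,"az": 0.001,"claw": -0.2}
    - {"x": -0.005,"y": -0.003,"z": 0.13,"ax": 0,"ay": 0,"az": 0.001,"claw": -0.2}
    - {"x": -0.005,"y": -0.003,"z": 0.16,"ax": 0,"ay": 0,"az": 0.001,"claw": -0.2}
    - {"x": -0.005,"y": -0.003,"z": 0.18,"ax": 0,"ay": 0,"az": 0.001,"claw": -0.2}
    - {"x": -0.005,"y": -0.003,"z": 0.197,"ax": 0,"ay": 0,"az": 0.001,"claw": -0.2}
    - {"x": -0.005,"y": -0.003,"z": 0.197,"ax": 0,"ay": 0,"az": 0.001,"claw": -0.2}

```text
time: 3.2
tool_pos: [449.5, -161.7, 81.0]
eef_rot: [-3.14, -0.0, 1.405]
wrist_force: [-1.1, 0.4, -0.1]
gripper_width: 34.5
grip_force: 0.0
```

move_arm:
  commands:
    - {"x": 0,"y": 0,"z": 0,"ax": 0,"ay": 0,"az": 0,"claw": -1}
    - {"x": 0,"y": 0,"z": 0,"ax": 0,"ay": 0,"az": 0,"claw": -1}
    - {"x": 0,"y": 0,"z": 0,"ax": 0,"ay": 0,"az": 0,"claw": -1}
    - {"x": 0,"y": 0,"z": 0,"ax": 0,"ay": 0,"az": 0,"claw": -1}
    - {"x": 0,"y": 0,"z": 0,"ax": 0,"ay": 0,"az": 0,"claw": -1}
    - {"x": 0,"y": 0,"z": 0,"ax": 0,"ay": 0,"az": 0,"claw": -1}
  force: 25

```text
time: 3.7
tool_pos: [450.0, -162.3, 82.4]
eef_rot: [3.141, -0.0, 1.404]
wrist_force: [0.2, -0.1, -0.2]
gripper_width: -0.1
grip_force: 0.0
```

```bash
python3 - <<'E'
from station import robot
import numpy as np
from scipy.spatial.transform import Rotation as R
s=robot.get_state();p=np.array(s["tool_pos"]);r=R.from_euler("xyz",s["eef_rot"])
print(s["time"],p.round(1),np.round(s["wrist_force"],1),s["gripper_width"],s["grip_force"])
u=np.array([np.cos(-.164),np.sin(-.164),0])
for k in range(1,21):
    t=k*.1;dx=190-190*np.cos(t)+5*np.sin(t);dz=190*np.sin(t)+5*np.cos(t)-5
    print(k,np.round(r.inv().apply(u*dx+[0,0,dz])/500,3))
E
```

```text
3.7 [ 450.  -162.3   82.4] [ 0.2 -0.1 -0.2] -0.12488759897253104 0.0
1 [ 0.     0.003 -0.038]
2 [ 0.     0.01  -0.075]
3 [ 0.     0.02  -0.112]
4 [ 0.     0.034 -0.147]
5 [ 0.     0.051 -0.181]
6 [ 0.     0.072 -0.213]
7 [ 0.     0.096 -0.242]
8 [ 0.     0.123 -0.269]
9 [ 0.001  0.152 -0.294]
10 [ 0.001  0.183 -0.315]
11 [ 0.001  0.217 -0.333]
12 [ 0.001  0.252 -0.348]
13 [ 0.001  0.288 -0.359]
14 [ 0.001  0.326 -0.366]
15 [ 0.001  0.363 -0.369]
16 [ 0.001  0.401 -0.369]
17 [ 0.001  0.439 -0.365]
18 [ 0.002  0.476 -0.357]
19 [ 0.002  0.513 -0.346]
20 [ 0.002  0.547 -0.331]
```

```bash
python3 - <<'E'
from station import robot
import cv2,numpy as np
ims=[]
for n in("scene","top"):
    d=robot.get_image(n);np.savez(n+"2.npz",**d);im=d["img"][:,:,::-1]
    c=im[110:210,170:270] if n=="scene" else im[220:320,350:450]
    ims.append(cv2.resize(c,(400,400),interpolation=cv2.INTER_CUBIC))
cv2.imwrite("pics/both2.png",np.hstack(ims))
E
```

```text
(no output)
```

View pics/both2.png

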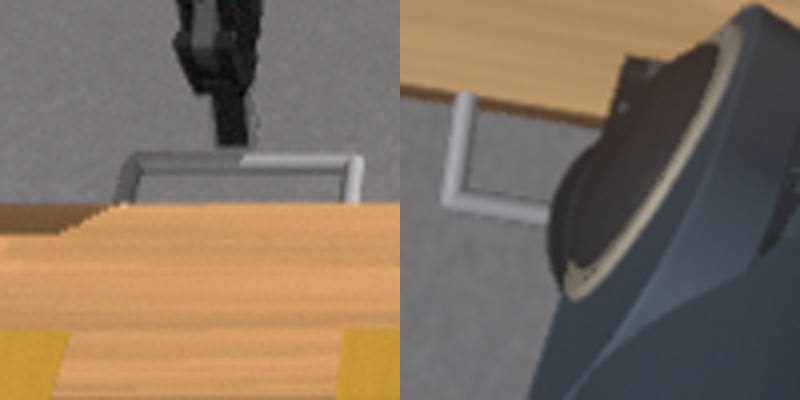

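```bash
python3 - <<'E'
from h import *
t=np.load("top2.npz");s=np.load("scene2.npz")
print("tip now",proj(s,(450,-162.3,63.4)),"TCP",proj(s,(450,-162.3,82.4)),"tip before",proj(s,(452.5,-157.5,161.6)))
for uv in((203.5,151),(230,151),(259,151)):print("bar scene",uv,ray(s,uv,81).round(1))
for uv in((363.5,271),(387,274)):print("bar top",uv,ray(t,uv,81).round(1))
for uv in((362,271),(433,280)):print("bar top0",uv,ray(t,uv,81).round(1))
b=[565,-178.8,-.164]
print(proj(s,T(b,(-116,55,81))),proj(s,T(b,(-116,-55,81))),proj(t,T(b,(-116,55,81))))
E
```

```text
tip now [229.98118213 157.32777162] TCP [229.07651797 149.39816909] tip before [227.68244399 114.63356926]
bar scene (203.5, 151) [ 444.7 -212.7   81. ]
bar scene (230, 151) [ 454.1 -160.8   81. ]
bar scene (259, 151) [ 464.3 -103.9   81. ]
bar top (363.5, 271) [ 458.5 -107.2   81. ]
bar top (387, 274) [ 453.4 -144.8   81. ]
bar top0 (362, 271) [ 458.5 -104.8   81. ]
bar top0 (433, 280) [ 443.3 -217.8   81. ]
[257.90303563 149.80889849] [202.76673539 150.23192794] [362.48725153 270.35386727]
```

The fingertips end right at the bar's upper edge (scene px (228,147)), higher than reckoned, so they probably closed above the bar. I'll open, go lower and close again.

move_arm:
  commands:
    - {"x": 0,"y": 0,"z": -0.03,"ax": 0,"ay": 0,"az": 0,"claw": -0.2}
    - {"x": 0,"y": 0.004,"z": -0.03,"ax": 0,"ay": 0,"az": 0,"claw": -0.2}
    - {"x": 0,"y": 0.004,"z": -0.03,"ax": 0,"ay": 0,"az": 0,"claw": -0.2}
    - {"x": 0,"y": 0.004,"z": -0.03,"ax": 0,"ay": 0,"az": 0,"claw": -0.2}
    - {"x": 0,"y": 0.004,"z": -0.015,"ax": 0,"ay": 0,"az": 0,"claw": -0.2}
    - {"x": 0,"y": 0.004,"z": 0.0,"ax": 0,"ay": 0,"az": 0,"claw": -0.2}
    - {"x": 0,"y": 0.004,"z": 0.015,"ax": 0,"ay": 0,"az": 0,"claw": -0.2}
    - {"x": 0,"y": 0.004,"z": 0.03,"ax": 0,"ay": 0,"az": 0,"claw": -0.2}
    - {"x": 0,"y": 0.004,"z": 0.03,"ax": 0,"ay": 0,"az": 0,"claw": -0.2}

```text
time: 4.55
tool_pos: [450.3, -162.2, 65.0]
eef_rot: [-3.138, 0.0, 1.404]
wrist_force: [0.2, -0.2, -0.2]
gripper_width: 34.1
grip_force: 0.0
```

```bash
python3 - <<'E'
from station import robot
import cv2,numpy as np
d=robot.get_image("scene");im=d["img"][:,:,::-1]
cv2.imwrite("pics/scene3.png",cv2.resize(im[110:190,170:270],(800,600),interpolation=cv2.INTER_CUBIC))
E
```

```text
(no output)
```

View pics/scene3.png

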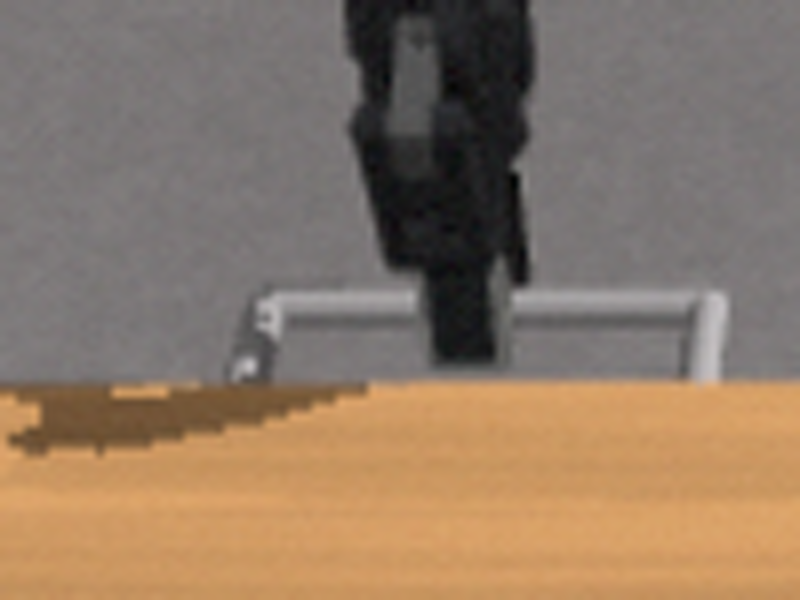

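The near finger now reaches through the bow in front of the bar, with its tip at scene px (232,158). Closing.

move_arm:
  commands:
    - {"x": 0,"y": 0,"z": 0,"ax": 0,"ay": 0,"az": 0,"claw": -1}
    - {"x": 0,"y": 0,"z": 0,"ax": 0,"ay": 0,"az": 0,"claw": -1}
    - {"x": 0,"y": 0,"z": 0,"ax": 0,"ay": 0,"az": 0,"claw": -1}
    - {"x": 0,"y": 0,"z": 0,"ax": 0,"ay": 0,"az": 0,"claw": -1}
    - {"x": 0,"y": 0,"z": 0,"ax": 0,"ay": 0,"az": 0,"claw": -1}
    - {"x": 0,"y": 0,"z": 0,"ax": 0,"ay": 0,"az": 0,"claw": -1}
  force: 30

```text
time: 5.1
tool_pos: [452.8, -163.0, 67.5]
eef_rot: [3.139, 0.0, 1.404]
wrist_force: [2.0, -1.0, -0.6]
gripper_width: 8.0
grip_force: 29.6
```

move_arm:
  commands:
    - {"x": 0,"y": 0.001,"z": -0.019,"ax": 0,"ay": 0,"az": 0,"claw": -1}
    - {"x": 0,"y": 0.003,"z": -0.038,"ax": 0,"ay": 0,"az": 0,"claw": -1}
    - {"x": 0,"y": 0.01,"z": -0.075,"ax": 0,"ay": 0,"az": 0,"claw": -1}
    - {"x": 0,"y": 0.02,"z": -0.112,"ax": 0,"ay": 0,"az": 0,"claw": -1}
    - {"x": 0,"y": 0.034,"z": -0.147,"ax": 0,"ay": 0,"az": 0,"claw": -1}
    - {"x": 0,"y": 0.051,"z": -0.181,"ax": 0,"ay": 0,"az": 0,"claw": -1}
    - {"x": 0,"y": 0.072,"z": -0.213,"ax": 0,"ay": 0,"az": 0,"claw": -1}
    - {"x": 0,"y": 0.096,"z": -0.242,"ax": 0,"ay": 0,"az": 0,"claw": -1}
    - {"x": 0,"y": 0.096,"z": -0.242,"ax": 0,"ay": 0,"az": 0,"claw": -1}

```text
time: 5.85
tool_pos: [501.6, -171.3, 190.7]
eef_rot: [3.137, 0.001, 1.405]
wrist_force: [2.9, -1.1, -3.2]
gripper_width: 8.3
grip_force: 29.6
```

move_arm:
  commands:
    - {"x": 0,"y": 0.027,"z": -0.027,"ax": 0,"ay": 0,"az": 0,"claw": -1}
    - {"x": 0,"y": 0.056,"z": -0.052,"ax": 0,"ay": 0,"az": 0,"claw": -1}
    - {"x": 0,"y": 0.087,"z": -0.073,"ax": 0,"ay": 0,"az": 0,"claw": -1}
    - {"x": 0,"y": 0.121,"z": -0.091,"ax": 0,"ay": 0,"az": 0,"claw": -1}
    - {"x": 0,"y": 0.156,"z": -0.106,"ax": 0,"ay": 0,"az": 0,"claw": -1}
    - {"x": 0,"y": 0.192,"z": -0.117,"ax": 0,"ay": 0,"az": 0,"claw": -1}
    - {"x": 0,"y": 0.23,"z": -0.124,"ax": 0,"ay": 0,"az": 0,"claw": -1}
    - {"x": 0,"y": 0.267,"z": -0.127,"ax": 0,"ay": 0,"az": 0,"claw": -1}
    - {"x": 0,"y": 0.305,"z": -0.127,"ax": 0,"ay": 0,"az": 0,"claw": -1}
    - {"x": 0,"y": 0.343,"z": -0.123,"ax": 0,"ay": 0,"az": 0,"claw": -1}
    - {"x": 0,"y": 0.38,"z": -0.115,"ax": 0,"ay": 0,"az": 0,"claw": -1}
    - {"x": 0,"y": 0.417,"z": -0.104,"ax": 0,"ay": 0,"az": 0,"claw": -1}
    - {"x": 0,"y": 0.434,"z": -0.098,"ax": 0,"ay": 0,"az": 0,"claw": -1}
    - {"x": 0,"y": 0.434,"z": -0.098,"ax": 0,"ay": 0,"az": 0,"claw": -1}

```text
time: 7.02
tool_pos: [713.2, -208.0, 235.9]
eef_rot: [-3.14, 0.002, 1.403]
wrist_force: [0.3, -2.4, 1.8]
gripper_width: 8.3
grip_force: 32.4
```

```bash
python3 - <<'E'
from station import robot
import cv2,numpy as np
ims=[]
for n in("scene","top"):
    d=robot.get_image(n);im=d["img"][:,:,::-1]
    c=im[40:240,120:320] if n=="scene" else im[100:300,310:510]
    ims.append(cv2.resize(c,(400,400),interpolation=cv2.INTER_CUBIC))
cv2.imwrite("pics/both4.png",np.hstack(ims))
E
```

```text
(no output)
```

View pics/both4.png

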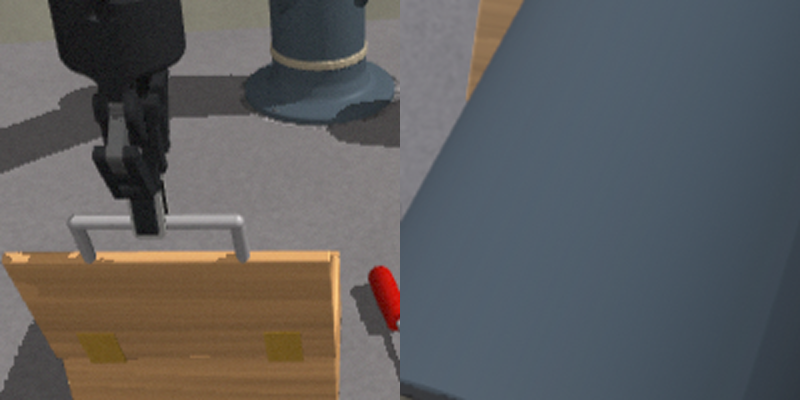

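The flap is well past upright and held by its bar at scene px (195,150). Releasing it, rising and moving aside.

move_arm:
  commands:
    - {"x": 0,"y": 0,"z": 0,"ax": 0,"ay": 0,"az": 0,"claw": 0.1}
    - {"x": 0,"y": 0,"z": 0,"ax": 0,"ay": 0,"az": 0,"claw": 0.1}
    - {"x": 0,"y": 0,"z": 0,"ax": 0,"ay": 0,"az": 0,"claw": 0.1}
    - {"x": 0,"y": 0,"z": 0,"ax": 0,"ay": 0,"az": 0,"claw": 0.1}
    - {"x": 0,"y": 0,"z": -0.05,"ax": 0,"ay": 0,"az": 0,"claw": 0.1}
    - {"x": 0,"y": 0,"z": -0.1,"ax": 0,"ay": 0,"az": 0,"claw": 0.1}
    - {"x": 0,"y": 0,"z": -0.16,"ax": 0,"ay": 0,"az": 0,"claw": 0.3}
    - {"x": 0,"y": 0,"z": -0.22,"ax": 0,"ay": 0,"az": 0,"claw": 0.3}
    - {"x": 0.07,"y": -0.05,"z": -0.22,"ax": 0,"ay": 0,"az": 0,"claw": 0.3}
    - {"x": 0.14,"y": -0.1,"z": -0.22,"ax": 0,"ay": 0,"az": 0,"claw": 0.3}
    - {"x": 0.6,"y": -0.37,"z": -0.22,"ax": 0,"ay": 0,"az": 0,"claw": 0.3}
    - {"x": 0.6,"y": -0.37,"z": -0.22,"ax": 0,"ay": 0,"az": 0,"claw": 0.3}
    - {"x": 0.6,"y": -0.37,"z": -0.22,"ax": 0,"ay": 0,"az": 0,"claw": 0.3}
    - {"x": 0.6,"y": -0.37,"z": -0.22,"ax": 0,"ay": 0,"az": 0,"claw": 0.3}
    - {"x": 0.6,"y": -0.37,"z": -0.22,"ax": 0,"ay": 0,"az": 0,"claw": 0.3}
    - {"x": 0.6,"y": -0.37,"z": -0.22,"ax": 0,"ay": 0,"az": 0,"claw": 0.3}
    - {"x": 0.6,"y": -0.37,"z": -0.22,"ax": 0,"ay": 0,"az": 0,"claw": 0.3}
    - {"x": 0.6,"y": -0.37,"z": -0.22,"ax": 0,"ay": 0,"az": 0,"claw": 0.3}
    - {"x": 0.6,"y": -0.37,"z": -0.22,"ax": 0,"ay": 0,"az": 0,"claw": 0.3}

```text
time: 8.7
tool_pos: [579.8, 121.5, 347.2]
eef_rot: [-3.141, -0.0, 1.407]
wrist_force: [0.7, 0.2, 0.2]
gripper_width: 55.6
grip_force: 0.0
```

```bash
python3 - <<'E'
from station import robot
import cv2,numpy as np
d=robot.get_image("top");np.savez("top5.npz",**d);im=d["img"][:,:,::-1]
cv2.imwrite("pics/top5.png",cv2.resize(im[130:280,310:510],(800,600),interpolation=cv2.INTER_CUBIC))
d=robot.get_image("scene");np.savez("scene5.npz",**d)
E
```

```text
(no output)
```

View pics/top5.png

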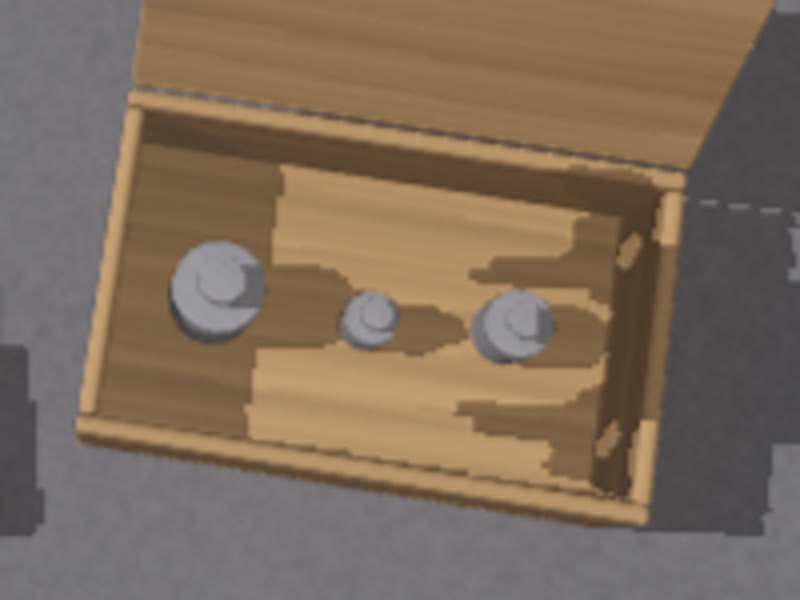

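The flap stays open. The largest weight is the leftmost, with its knob top at crop (222,278), full-image px (365.5,199.5).

```bash
python3 - <<'E'
from h import *
from plan import plan
t=np.load("top5.npz")
k=ray(t,(310+222/4,130+278/4),72);print("knob",k,"body",ray(t,(310+218/4,130+287/4),54),"exp",T([565,-178.8,-.164],(0,64,72)))
print("s",ray(t,(310+377/4,130+315/4),48),T([565,-178.8,-.164],(0,0,48)))
plan([((k[0],k[1],200),80.6),((k[0],k[1],34),80.6)])
E
```

```text
knob [ 576.2696807  -114.11390104   72.        ] body [ 575.16243183 -113.84908843   54.        ] exp [ 575.44901316 -115.65874468   72.        ]
s [ 563.08628779 -182.17189822   48.        ] [ 565.  -178.8   48. ]
8.8 [580.8 118.3 347.3] [1.7997e+02 3.0000e-02 8.0310e+01] w [-1.7 -0.8  0.8] 55.3
"x": -0.459,"y": 0.069,"z": 0.295,"ax": 0,"ay": 0,"az": -0.001
"x": -0.459,"y": 0.069,"z": 0.627,"ax": 0,"ay": 0,"az": -0.001
```

move_arm:
  commands:
    - {"x": -0.459,"y": 0.069,"z": 0.2,"ax": 0,"ay": 0,"az": -0.001,"claw": 0.4}
    - {"x": -0.459,"y": 0.069,"z": 0.2,"ax": 0,"ay": 0,"az": -0.001,"claw": 0.4}
    - {"x": -0.459,"y": 0.069,"z": 0.2,"ax": 0,"ay": 0,"az": -0.001,"claw": 0.4}
    - {"x": -0.459,"y": 0.069,"z": 0.2,"ax": 0,"ay": 0,"az": -0.001,"claw": 0.4}
    - {"x": -0.459,"y": 0.069,"z": 0.2,"ax": 0,"ay": 0,"az": -0.001,"claw": 0.4}
    - {"x": -0.459,"y": 0.069,"z": 0.2,"ax": 0,"ay": 0,"az": -0.001,"claw": 0.4}
    - {"x": -0.459,"y": 0.069,"z": 0.3,"ax": 0,"ay": 0,"az": -0.001,"claw": 0.4}
    - {"x": -0.459,"y": 0.069,"z": 0.38,"ax": 0,"ay": 0,"az": -0.001,"claw": 0.4}
    - {"x": -0.459,"y": 0.069,"z": 0.45,"ax": 0,"ay": 0,"az": -0.001,"claw": 0.4}
    - {"x": -0.459,"y": 0.069,"z": 0.45,"ax": 0,"ay": 0,"az": -0.001,"claw": 0.4}
    - {"x": -0.459,"y": 0.069,"z": 0.45,"ax": 0,"ay": 0,"az": -0.001,"claw": 0.4}

```text
time: 9.72
tool_pos: [574.9, -113.9, 120.8]
eef_rot: [-3.137, 0.001, 1.407]
wrist_force: [1.0, 0.2, 1.2]
gripper_width: 59.9
grip_force: 0.0
```

```bash
python3 -c "
from plan import plan
plan([((576,-114.5,70),80.6),((576,-114.5,37),80.6)])"
```

```text
9.72 [ 574.9 -113.9  120.8] [-1.7975e+02  8.0000e-02  8.0610e+01] w [1.  0.2 1.2] 59.9
"x": -0.001,"y": 0.003,"z": 0.102,"ax": -0.001,"ay": 0,"az": 0
"x": -0.001,"y": 0.003,"z": 0.168,"ax": -0.001,"ay": 0,"az": 0
```

move_arm:
  commands:
    - {"x": -0.001,"y": 0.003,"z": 0.04,"ax": 0,"ay": 0,"az": 0,"claw": 0.4}
    - {"x": -0.001,"y": 0.003,"z": 0.075,"ax": 0,"ay": 0,"az": 0,"claw": 0.4}
    - {"x": -0.001,"y": 0.003,"z": 0.105,"ax": 0,"ay": 0,"az": 0,"claw": 0.4}
    - {"x": -0.001,"y": 0.003,"z": 0.13,"ax": 0,"ay": 0,"az": 0,"claw": 0.4}
    - {"x": -0.001,"y": 0.003,"z": 0.15,"ax": 0,"ay": 0,"az": 0,"claw": 0.4}
    - {"x": -0.001,"y": 0.003,"z": 0.168,"ax": 0,"ay": 0,"az": 0,"claw": 0.4}
    - {"x": -0.001,"y": 0.003,"z": 0.168,"ax": 0,"ay": 0,"az": 0,"claw": 0.4}

```text
time: 10.3
tool_pos: [577.6, -112.9, 37.5]
eef_rot: [-3.141, -0.0, 1.41]
wrist_force: [0.1, -0.1, -0.1]
gripper_width: 59.9
grip_force: 0.0
```

move_arm:
  commands:
    - {"x": 0,"y": 0,"z": 0,"ax": 0,"ay": 0,"az": 0,"claw": -0.4}
    - {"x": 0,"y": 0,"z": 0,"ax": 0,"ay": 0,"az": 0,"claw": -0.4}
    - {"x": 0,"y": 0,"z": 0,"ax": 0,"ay": 0,"az": 0,"claw": -0.4}
    - {"x": 0,"y": 0,"z": 0,"ax": 0,"ay": 0,"az": 0,"claw": -0.4}
    - {"x": 0,"y": 0,"z": 0,"ax": 0,"ay": 0,"az": 0,"claw": -0.4}
    - {"x": 0,"y": 0,"z": 0,"ax": 0,"ay": 0,"az": 0,"claw": -0.4}
  force: 60

```text
time: 10.8
tool_pos: [578.1, -113.1, 39.5]
eef_rot: [3.141, -0.001, 1.41]
wrist_force: [-2.4, -0.1, 4.6]
gripper_width: 35.9
grip_force: 59.4
```

move_arm:
  commands:
    - {"x": 0,"y": 0,"z": -0.01,"ax": 0,"ay": 0,"az": 0,"claw": -0.4}
    - {"x": 0,"y": 0,"z": -0.03,"ax": 0,"ay": 0,"az": 0,"claw": -0.4}
    - {"x": 0,"y": 0,"z": -0.06,"ax": 0,"ay": 0,"az": 0,"claw": -0.4}
    - {"x": 0,"y": 0,"z": -0.1,"ax": 0,"ay": 0,"az": 0,"claw": -0.4}
    - {"x": 0,"y": 0,"z": -0.14,"ax": 0,"ay": 0,"az": 0,"claw": -0.4}
    - {"x": 0,"y": 0,"z": -0.18,"ax": 0,"ay": 0,"az": 0,"claw": -0.4}
    - {"x": 0,"y": 0,"z": -0.22,"ax": 0,"ay": 0,"az": 0,"claw": -0.4}
    - {"x": 0,"y": 0,"z": -0.25,"ax": 0,"ay": 0,"az": 0,"claw": -0.4}
    - {"x": 0,"y": 0,"z": -0.26,"ax": 0,"ay": 0,"az": 0,"claw": -0.4}
    - {"x": 0,"y": 0,"z": -0.26,"ax": 0,"ay": 0,"az": 0,"claw": -0.4}
    - {"x": 0,"y": 0,"z": -0.26,"ax": 0,"ay": 0,"az": 0,"claw": -0.4}

```text
time: 11.72
tool_pos: [577.2, -112.5, 167.6]
eef_rot: [-3.141, -0.0, 1.41]
wrist_force: [-0.8, 0.1, -5.2]
gripper_width: 36.0
grip_force: 60.7
```

```bash
python3 - <<'E'
from station import robot
import cv2
from plan import plan
plan([((579,207,169),80.6)])
d=robot.get_image("scene");im=d["img"][:,:,::-1]
cv2.imwrite("pics/scene6.png",cv2.resize(im[60:260,140:340],(600,600),interpolation=cv2.INTER_CUBIC))
E
```

```text
11.72 [ 577.2 -112.5  167.6] [-1.7994e+02 -2.0000e-02  8.0800e+01] w [-0.8  0.1 -5.2] 36.0
"x": 0.631,"y": -0.099,"z": -0.003,"ax": 0,"ay": 0,"az": 0.001
```

View pics/scene6.png

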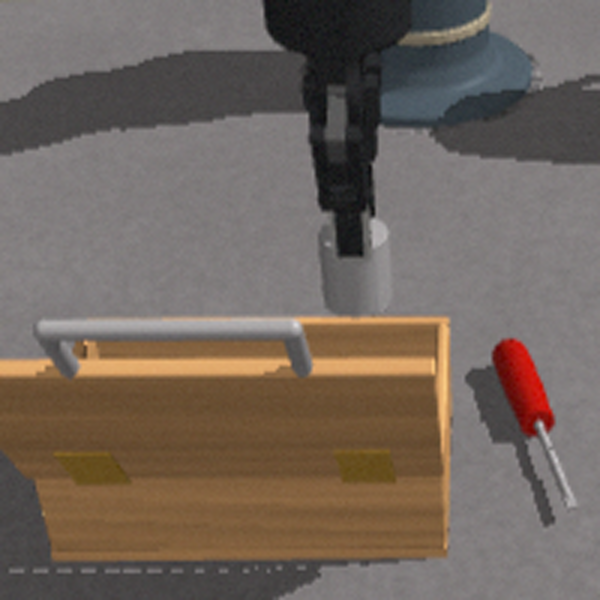

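The weight hangs upright in the fingers at scene px (258,145), with a wrist force of 5.2 N. Moving over the pan.

move_arm:
  commands:
    - {"x": 0.02,"y": -0.003,"z": -0.003,"ax": 0,"ay": 0,"az": 0,"claw": -0.4}
    - {"x": 0.06,"y": -0.009,"z": -0.003,"ax": 0,"ay": 0,"az": 0,"claw": -0.4}
    - {"x": 0.11,"y": -0.017,"z": -0.003,"ax": 0,"ay": 0,"az": 0,"claw": -0.4}
    - {"x": 0.17,"y": -0.027,"z": -0.003,"ax": 0,"ay": 0,"az": 0,"claw": -0.4}
    - {"x": 0.23,"y": -0.036,"z": -0.003,"ax": 0,"ay": 0,"az": 0,"claw": -0.4}
    - {"x": 0.29,"y": -0.045,"z": -0.003,"ax": 0,"ay": 0,"az": 0,"claw": -0.4}
    - {"x": 0.35,"y": -0.055,"z": -0.003,"ax": 0,"ay": 0,"az": 0,"claw": -0.4}
    - {"x": 0.41,"y": -0.064,"z": -0.003,"ax": 0,"ay": 0,"az": 0,"claw": -0.4}
    - {"x": 0.47,"y": -0.074,"z": -0.003,"ax": 0,"ay": 0,"az": 0,"claw": -0.4}
    - {"x": 0.53,"y": -0.083,"z": -0.003,"ax": 0,"ay": 0,"az": 0,"claw": -0.4}
    - {"x": 0.58,"y": -0.091,"z": -0.003,"ax": 0,"ay": 0,"az": 0,"claw": -0.4}
    - {"x": 0.615,"y": -0.096,"z": -0.003,"ax": 0,"ay": 0,"az": 0,"claw": -0.4}
    - {"x": 0.631,"y": -0.099,"z": 0.0,"ax": 0,"ay": 0,"az": 0,"claw": -0.4}
    - {"x": 0.631,"y": -0.099,"z": 0.04,"ax": 0,"ay": 0,"az": 0,"claw": -0.4}
    - {"x": 0.631,"y": -0.099,"z": 0.08,"ax": 0,"ay": 0,"az": 0,"claw": -0.4}
    - {"x": 0.631,"y": -0.099,"z": 0.11,"ax": 0,"ay": 0,"az": 0,"claw": -0.4}
    - {"x": 0.631,"y": -0.099,"z": 0.13,"ax": 0,"ay": 0,"az": 0,"claw": -0.4}
    - {"x": 0.631,"y": -0.099,"z": 0.13,"ax": 0,"ay": 0,"az": 0,"claw": -0.4}
    - {"x": 0.631,"y": -0.099,"z": 0.13,"ax": 0,"ay": 0,"az": 0,"claw": -0.4}

```text
time: 13.35
tool_pos: [579.2, 205.9, 102.6]
eef_rot: [-3.141, 0.001, 1.409]
wrist_force: [1.2, 0.4, -4.6]
gripper_width: 35.7
grip_force: 61.0
```

```bash
python3 - <<'E'
from station import robot
import cv2
from plan import plan
plan([((579,207,91),80.6)])
d=robot.get_image("scene");im=d["img"][:,:,::-1]
cv2.imwrite("pics/scene7.png",cv2.resize(im[90:240,350:500],(600,600),interpolation=cv2.INTER_CUBIC))
E
```

```text
13.35 [579.2 205.9 102.6] [-1.7994e+02  6.0000e-02  8.0750e+01] w [ 1.2  0.4 -4.6] 35.7
"x": 0.002,"y": -0.001,"z": 0.023,"ax": 0,"ay": 0,"az": 0
```

View pics/scene7.png

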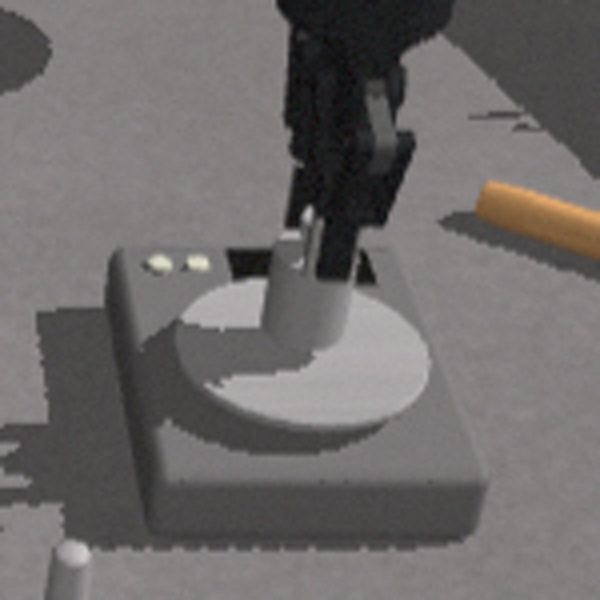

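The weight hangs upright a little above the pan's middle; pan centre is at full px (426,177). Lowering in small steps.

move_arm:
  commands:
    - {"x": 0.002,"y": 0,"z": 0.008,"ax": 0,"ay": 0,"az": 0,"claw": -0.4}
    - {"x": 0.002,"y": 0,"z": 0.014,"ax": 0,"ay": 0,"az": 0,"claw": -0.4}
    - {"x": 0.002,"y": 0,"z": 0.018,"ax": 0,"ay": 0,"az": 0,"claw": -0.4}
    - {"x": 0.002,"y": 0,"z": 0.02,"ax": 0,"ay": 0,"az": 0,"claw": -0.4}
    - {"x": 0.002,"y": 0,"z": 0.02,"ax": 0,"ay": 0,"az": 0,"claw": -0.4}
    - {"x": 0.002,"y": 0,"z": 0.02,"ax": 0,"ay": 0,"az": 0,"claw": -0.4}

```text
time: 13.9
tool_pos: [579.6, 207.5, 93.1]
eef_rot: [3.142, -0.0, 1.41]
wrist_force: [0.4, -1.6, -4.2]
gripper_width: 35.4
grip_force: 61.0
```

move_arm:
  commands:
    - {"x": 0,"y": 0,"z": 0.002,"ax": 0,"ay": 0,"az": 0,"claw": -0.4}
    - {"x": 0,"y": 0,"z": 0.002,"ax": 0,"ay": 0,"az": 0,"claw": -0.4}

```text
time: 14.07
tool_pos: [579.7, 207.5, 92.0]
eef_rot: [3.142, -0.0, 1.41]
wrist_force: [-0.5, 0.5, -4.8]
gripper_width: 36.3
grip_force: 61.0
```

move_arm:
  commands:
    - {"x": 0,"y": 0,"z": 0.003,"ax": 0,"ay": 0,"az": 0,"claw": -0.4}
    - {"x": 0,"y": 0,"z": 0.003,"ax": 0,"ay": 0,"az": 0,"claw": -0.4}

```text
time: 14.23
tool_pos: [579.9, 207.6, 91.5]
eef_rot: [3.142, -0.001, 1.41]
wrist_force: [-2.2, -1.1, 2.5]
gripper_width: 36.2
grip_force: 61.8
```

move_arm:
  commands:
    - {"x": 0,"y": 0,"z": 0.002,"ax": 0,"ay": 0,"az": 0,"claw": -0.4}
    - {"x": 0,"y": 0,"z": 0.002,"ax": 0,"ay": 0,"az": 0,"claw": -0.4}

```text
time: 14.4
tool_pos: [579.9, 207.5, 91.5]
eef_rot: [-3.141, -0.001, 1.41]
wrist_force: [-4.0, -1.7, 9.8]
gripper_width: 36.0
grip_force: 62.6
```

Contact made. I'll ease off slightly, open and rise.

move_arm:
  commands:
    - {"x": 0,"y": 0,"z": -0.001,"ax": 0,"ay": 0,"az": 0,"claw": -0.1}
    - {"x": 0,"y": 0,"z": -0.001,"ax": 0,"ay": 0,"az": 0,"claw": 0.1}
    - {"x": 0,"y": 0,"z": -0.001,"ax": 0,"ay": 0,"az": 0,"claw": 0.3}
    - {"x": 0,"y": 0,"z": -0.001,"ax": 0,"ay": 0,"az": 0,"claw": 0.5}
    - {"x": 0,"y": 0,"z": -0.001,"ax": 0,"ay": 0,"az": 0,"claw": 0.5}
    - {"x": 0,"y": 0,"z": -0.001,"ax": 0,"ay": 0,"az": 0,"claw": 0.5}
    - {"x": 0,"y": 0,"z": -0.001,"ax": 0,"ay": 0,"az": 0,"claw": 0.5}

```text
time: 14.98
tool_pos: [579.7, 207.5, 90.0]
eef_rot: [3.142, -0.0, 1.41]
wrist_force: [-0.2, -0.4, -0.1]
gripper_width: 63.7
grip_force: 0.0
```

move_arm:
  commands:
    - {"x": 0,"y": 0,"z": -0.03,"ax": 0,"ay": 0,"az": 0,"claw": 0.5}
    - {"x": 0,"y": 0,"z": -0.08,"ax": 0,"ay": 0,"az": 0,"claw": 0.5}
    - {"x": 0,"y": 0,"z": -0.15,"ax": 0,"ay": 0,"az": 0,"claw": 0.5}
    - {"x": 0,"y": 0,"z": -0.22,"ax": 0,"ay": 0,"az": 0,"claw": 0.5}
    - {"x": 0,"y": 0,"z": -0.3,"ax": 0,"ay": 0,"az": 0,"claw": 0.5}
    - {"x": 0,"y": 0,"z": -0.36,"ax": 0,"ay": 0,"az": 0,"claw": 0.5}
    - {"x": 0,"y": 0,"z": -0.36,"ax": 0,"ay": 0,"az": 0,"claw": 0.5}
    - {"x": 0,"y": 0,"z": -0.36,"ax": 0,"ay": 0,"az": 0,"claw": 0.5}

```text
time: 15.65
tool_pos: [580.6, 207.6, 272.1]
eef_rot: [3.138, -0.003, 1.41]
wrist_force: [0.3, 0.1, 0.1]
gripper_width: 64.7
grip_force: 0.0
```

```bash
python3 - <<'E'
from station import robot
import cv2
d=robot.get_image("scene");im=d["img"][:,:,::-1]
cv2.imwrite("pics/scene8.png",cv2.resize(im[90:240,350:500],(600,600),interpolation=cv2.INTER_CUBIC))
E
```

```text
(no output)
```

View pics/scene8.png

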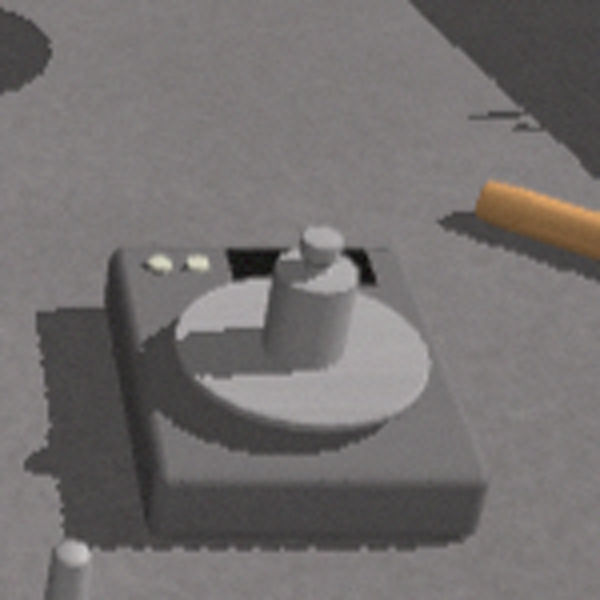

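The weight stands upright mid-pan, with its base near crop (303,350) and the pan centre near (303,350). The gripper is clear, so I hand in.

```bash
python3 -c "
from station import robot
print(robot.close_job())"
```

```text
the job is handed in; nothing more can be done
None
```

The job is handed in: the flap stays open by itself and the largest weight stands upright at the middle of the scale's pan with the gripper clear, at about 16 s; the hand-in call did not report the verdict.

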